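Hang the headset on the swing-out hanger

TASK

Put the headset away: swing the arm of the hanger clamped to the left edge of the desk fully out over the desk, to its stop, then hang the headset over the arm by its headband, square across it with one ear cup on each side and the head pad resting on the sleeve. Set it down on the arm gently and leave it hanging still; do not tip it over on the way, and leave the other things on the desk where they are.

Things in the scene. Friction and masses are not known exactly. Their poses are not given: they have to be found in the camera images.
- headset: wireless headset, grey band and shells, black pads, loose, 0.3 kg, standing on its ear cups. Origin: centre of its underside; z up, y ear to ear, x fore and aft. 199 mm wide in y, cups 62 mm deep in x and 78 tall, 99 mm free between the ear cushions; folded microphone 42 mm to -x beside the +y cup. The band arches in the y-z plane, 28 mm wide in x, crown 185 mm above the origin
- crown_top (a point): top of the band in the middle, 185 mm above the headset's origin; grasp here from above across the 28 mm width (headset's x). Band and head pad are together 26 mm thick here: keep fingertips less than 22 mm below this point to clear the bar
- crown_under (a point): underside of the head pad below the crown, the place that rests on the hanger arm, 26 mm below crown_top; axes as the headset's
- hanger: fixed clamp-on headset hanger on the left edge of the desk; its place along the edge varies. Origin on the desk's top edge (z = 0). A 21 mm tube rises 16 mm outside the edge to a swivel whose head ends 271 mm above the desk
- bar_pivot (a point): point on the vertical swivel axis at the height of the arm's bar axis, 250 mm above the desk
- bar_seat (a point): top of the bar's sleeve in the middle of its length, 75 mm from the swivel axis, 258 mm above the desk; -x of this point runs along the bar to its free end, z up
- bar_tip (a point): free end of the arm, on the bar's axis, 140 mm from the swivel axis, 250 mm above the desk. The bar is a level rod 16 mm in diameter, black sleeve from 28 to 132 mm from the swivel axis; its end cap, 29 mm in diameter and 10 mm long, stands 6.5 mm above the sleeve
- hanger_arm (a joint): angle of the hanger arm: 0 = parked along the desk edge, pointing to the robot's side (-x); grows as it swings inward over the desk; 1.571 = stop, fully out, pointing square from the edge into the desk (-y). A stiff swivel: it stays where it is left and takes about 2 N at the tip
- radio: black hand-held radio module, 115 x 65 x 41 mm, bystander, between monitor and hanger; origin under its centre
- multimeter: pocket multimeter, 128 x 66 x 38 mm, bystander; origin under its centre
- cell: flat grey battery cell, 53 x 34 x 10 mm, bystander near the hanger; origin under its centre
- cutters: red-handled side cutters, 146 x 44 x 11 mm, bystander; origin under their centre
- driver: red-handled screwdriver, 180 mm long, 26 mm thick, bystander; origin under its centre

How it is judged (in metres and radians):
On the way, in this order (a step that is already met when the one before it is completed fails the run):
1. the hanger arm is swung out over the desk, within 0.1 rad of its stop (value of joint hanger_arm above 1.47 rad), for 0.2 s.
2. the headset's band is over the arm, carried by it (x of crown_under in the frame of bar_seat between -0.05 and 0.05 m and y of crown_under in the frame of bar_seat between -0.025 and 0.025 m and contact force between headset and hanger_arm above 0.5 N), for 0.2 s.
At the end, for the whole second after the job is handed in: Arm joint over 1.42; headset carried by the arm: crown_under within 45 mm of bar_seat along the bar, 25 mm across it, -8 to +12 mm in height; upright within 0.3 rad, its x axis within 0.3 rad of the bar, one cup each side, at rest (value of joint hanger_arm above 1.42 rad and x of crown_under in the frame of bar_seat between -0.045 and 0.045 m and y of crown_under in the frame of bar_seat between -0.025 and 0.025 m and z of crown_under in the frame of bar_seat between -0.008 and 0.012 m and angle between headset's own z axis and vertical below 0.3 rad and angle between the x axis of headset and the x axis of bar_seat, either way round below 0.3 rad and contact force between headset and hanger_arm above 1 N and linear speed of headset below 0.04 m/s and angular speed of headset below 0.4 rad/s); the robot touches nothing.
It fails at once if the headset is tipped over (leans more than 0.8 rad) (angle between headset's own z axis and vertical above 0.8 rad).
It fails at once if the headset is banged down or forced onto the arm (over 30 N) (contact force between headset and hanger_arm above 30 N).
It fails at once if another thing on the desk is moved by more than 25 mm (distance of any of radio, multimeter, cell, cutters, driver from where it was at the start of the episode above 0.025 m).
It also fails if it takes over 61 s, if anything falls off the work surface, if the arm or the gripper's body presses on something with over 40 N, if the wrist force passes 120 N, or if a joint passes its speed limit or range.

ROBOT

A 6-joint arm with a two-finger parallel gripper is mounted at the origin on the work surface; the furniture and walls round the work are solid. World frame = base frame: x ahead of the robot, y to its left, z up, the work surface at z = 0. Lengths are in mm, angles in rad, forces in N, time in s.
With the tool pointing down it reaches from about 400 to 925 mm from the base axis. Payload 3.4 kg.
Tool frame: the origin (TCP) lies midway between the tips of the shut fingers; the grasp point (between the pads) lies 19 mm behind it; z points along the fingers, y is the line along which they close (so a half turn about z gives the same grasp; the last joint's range is limited). The gripper opens to 85 mm and grips with 20 to 120 N. Pads are 22 mm wide; open, the fingers measure 114 mm over their backs; the gripper's body (76 mm by 85 mm) begins 54 mm behind the grasp point. The pads swing forward as they close: fully open they stand 13 mm farther back than shut.
Start: joints at [-1.24, 0.307, 1.506, -0, 1.328, -0.073], TCP at [226.432, -528.544, 194.105] pointing down, gripper open.
Joint ranges: [-3.12, 3.12], [-1.05, 2.28], [0.14, 2.33], [-1.42, 4.57], [0.1, 2.73], [-2.68, 2.68]. Speed limits (rad/s): [2.57, 2.57, 3.14, 3.14, 3.14, 3.14].

INTERFACE

Orientations are given as [roll, pitch, yaw] about the fixed x, y, z axes, in that order (R = Rz(yaw) Ry(pitch) Rx(roll)).
In Python, from station import state, imaging, order gives the robot as it stands.
- The arm moves only by the shell command python3 -m handwheel 'ROWS' [FORCE]. ROWS is JSON, a list of rows, each a list of 5 numbers: the shift along the tool's x, y, z in m, then the turn about the tool's z in rad, then the opening, from 0 (shut) to 1 (fully open). In form: [[dx, dy, dz, twist, hand], ...]. A call has 1 to 20 rows; each row shifts and turns the commanded pose from where the row before left it, along the tool's axes as they then stand; what a row does not reach is not made up. A row lasts 1/8 s, in which the tool goes at most 62.5 mm and 10.7 degrees, less where a joint would pass 70% of its speed; a pose out of reach is approached as far as the arm can. A call with a gripper value outside its range is refused whole. The fingers move at their own pace and stop on an object; FORCE is the grip in N (left out, the last holds). Time passes only in rows, so rows that do not move let the fingers close. It gives the time, the measured TCP pose, the force, the opening and the grip force at its end, in the units of the state.
- state(): the state, without advancing time (a new reading comes with each control period).
- imaging.get_image(name): name is "scene" or "top" or "wrist"; returns (picture, depth): 480x640x3 uint8, red, green, blue; 480x640 float32, mm along the optical axis (not along the pixel's ray), 0 where there is no reading.
- imaging.camera_model(name): a dict with "fx", "fy", "cx", "cy" (pixels), "xyz" and "rotation" of the camera in the world. Camera axes: x right, y up, looking along -z (the intrinsics and any distortion apply to the point x, -y, -z); pixel columns grow to the right and rows downward; lengths in mm; the calibration is good to about 2 mm. A picture is of the moment at which its call begins: read the wrist's pose just before it. camera_model takes no time and is no camera call; for the wrist camera it gives the pose at the moment of the call.
- order.close_job(): hands the job in; it is judged then, once.
Trained networks look in the newest picture that a camera, given by its name, has taken for a name from the list of things; names that differ only in an ending like _2 or _b are one class to them, and where a whole thing is asked for, a point or a joint stands for the part that bears it (a point fixed in the world has none). Each returns a list of dicts, best first, with "conf" (0 to 1); they miss things now and then, are a little off and sometimes report something else, mostly with a low value. They report only what shows in the picture. A call takes as long as a camera call.
- imaging.spot_in(camera, label): "location" ([row, column] in pixels, amid what is visible of it).
- imaging.mark_of(camera, label): "location" ([row, column] in pixels: a listed point, or the origin of a listed thing).
The state is a dict: "clock": time; "joint_pos": joint angles; "joint_vel": joint speeds; "joint_efforts": joint torques, N m; "tool_pos": TCP position; "eef_rot": TCP orientation; "ft_force": force on the tool from outside, world axes, zero at the start; "ft_torque": the same for the moment, N m; "gripper_width": finger opening in mm; "grasp_force": force on a finger pad.
Only numpy, scipy, OpenCV 4.12 (cv2) and the standard library are available. Lean on these libraries where they do the work, as an engineer would, in place of code of your own. Each camera call takes 0.05 s, during which the arm holds its last target. There are 200 camera calls.

## Working session

There is one attempt and no reset: what is moved stays moved. The work goes in short steps, Python scripts to look and compute and a shell command to move; the robot and the scene stay as the last step left them, time stands still between calls to the robot, and variables do not carry over. Pictures are saved under pics/ and viewed, at most 13 in all, crops included, and the job is handed in when it is done.

```bash
mkdir -p pics; cat > h.py <<'E'
import numpy as np,cv2
from station import state,imaging,order
from scipy.spatial.transform import Rotation as Ro
def Rm(c):
    r=np.array(c["rotation"]); return r if r.shape==(3,3) else Ro.from_euler('xyz',r).as_matrix()
def ray(c,rc):
    d=np.array([(rc[1]-c["cx"])/c["fx"],-(rc[0]-c["cy"])/c["fy"],-1.0]); return Rm(c)@d
def at(c,rc,depth): return np.array(c["xyz"])+ray(c,rc)*depth
def atz(c,rc,z):
    d=ray(c,rc);o=np.array(c["xyz"]); return o+d*(z-o[2])/d[2]
def cloud(c,dep):
    v,u=np.mgrid[:480,:640]
    d=np.stack([(u-c["cx"])/c["fx"],-(v-c["cy"])/c["fy"],-np.ones_like(u,float)],-1)*dep[...,None]
    return d@Rm(c).T+np.array(c["xyz"])
E
python3 - <<'E'
from h import *
s=state();print({k:np.round(v,3).tolist() for k,v in s.items()})
ims=[]
for n in("scene","top"):
    c=imaging.camera_model(n);p,d=imaging.get_image(n);ims.append(p)
    print(n,{k:np.round(v,3).tolist() if not isinstance(v,str) else v for k,v in c.items()})
    np.save(n+'_d.npy',d)
    for l in("crown_top","headset","bar_pivot","bar_tip","bar_seat","hanger","radio","cell","multimeter","cutters","driver"):
        for r in imaging.mark_of(n,l)[:1]:
            q=r["location"];v,u=int(q[0]),int(q[1]);z=d[min(max(v,0),479),min(max(u,0),639)]
            print(l,round(r["conf"],2),np.round(q),np.round(at(c,q,z)))
for n,p in zip(("scene","top"),ims): cv2.imwrite(f'pics/{n}1.png',p[...,::-1])
E
```

```text
{'clock': 0.0, 'joint_pos': [-1.24, 0.308, 1.508, 0.0, 1.328, -0.074], 'joint_vel': [0.0, -0.0, -0.0, 0.001, -0.001, 0.0], 'joint_efforts': [-0.002, -45.755, -25.191, 0.0, 0.013, -0.0], 'tool_pos': [226.161, -527.796, 193.182], 'eef_rot': [-3.14, -0.0, 0.405], 'ft_force': [0.806, 0.597, 0.877], 'ft_torque': [0.024, -0.03, -0.011], 'grasp_force': 0.0, 'gripper_width': 85.188}
scene {'fx': 528.972, 'fy': 528.972, 'cx': 327.767, 'cy': 232.242, 'xyz': [-273.075, 778.391, 921.321], 'rotation': [0.951, 0.003, -2.323]}
crown_top 0.82 [281. 289.] [410. 256. 184.]
headset 0.89 [341. 291.] [416. 256.  -3.]
bar_pivot 0.94 [258. 196.] [523. 400. 261.]
bar_tip 0.7 [280. 256.] [399. 344. 246.]
bar_seat 0.59 [265. 228.] [749. 204.  -0.]
hanger 0.88 [340. 220.] [522. 379.   6.]
radio 0.71 [283. 251.] [395. 358. 249.]
cell 0.79 [307. 226.] [605. 306.   6.]
multimeter 0.81 [252. 346.] [543. -52.  25.]
cutters 0.44 [251. 453.] [140.  75. 321.]
driver 0.3 [259. 198.] [521. 399. 257.]
top {'fx': 618.052, 'fy': 618.052, 'cx': 315.405, 'cy': 240.553, 'xyz': [353.98, 70.167, 1561.703], 'rotation': [0.11, -0.016, -1.577]}
crown_top 0.86 [285. 221.] [407. 257. 185.]
bar_pivot 0.83 [224. 152.] [532. 390. 274.]
bar_tip 0.8 [292. 172.] [ 420.  574. -785.]
bar_seat 0.58 [253. 163.] [472. 371. 256.]
hanger 0.7 [240. 186.] [529. 370.   5.]
radio 0.7 [190. 256.] [652. 194.  29.]
cell 0.75 [207. 215.] [612. 298.  11.]
multimeter 0.69 [218. 363.] [579. -76.  33.]
cutters 0.81 [306. 448.] [ 359. -289.   -2.]
driver 0.77 [199. 410.] [ 630. -199.    5.]
```

View pics/scene1.png

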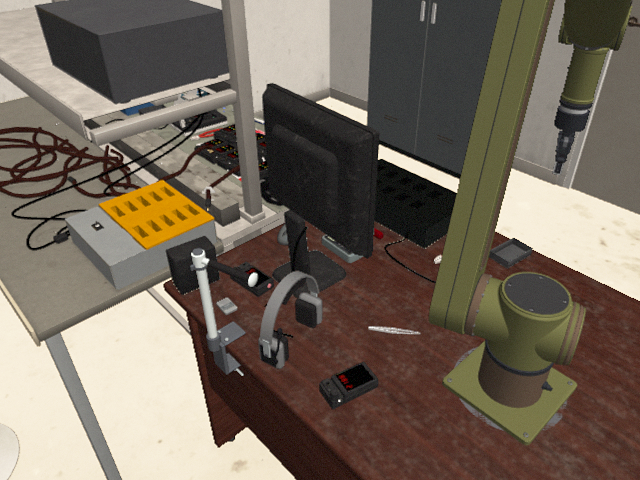

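View pics/top1.png

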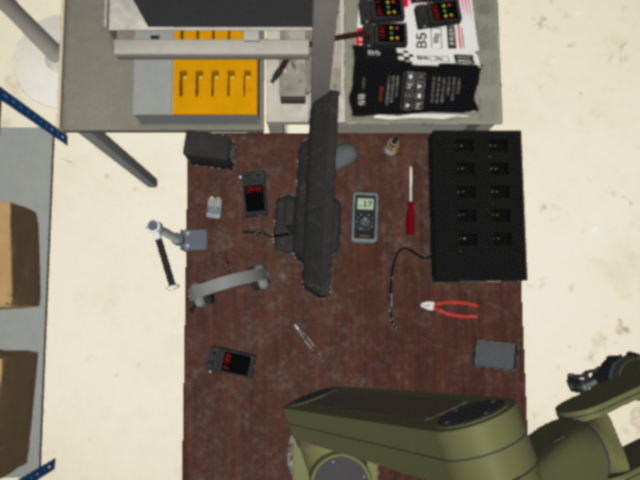

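The scene view shows the headset at (290,320), the hanger post at (205,310) and its bar pointing at the white cap (252,280). The top view shows the band from (195,295) to (265,275), the bar from (152,224) to (172,290), and the monitor at columns 275–340.

```bash
python3 - <<'E'
from h import *
for n in("top","scene"):
    c=imaging.camera_model(n);P=cloud(c,np.load(n+'_d.npy')).reshape(-1,3)
    def box(x0,x1,y0,y1,z0,z1): 
        m=(P[:,0]>x0)&(P[:,0]<x1)&(P[:,1]>y0)&(P[:,1]<y1)&(P[:,2]>z0)&(P[:,2]<z1);return P[m]
    B=box(330,510,300,450,235,275)
    def pca(B,t):
        if len(B)<5: print(t,len(B));return
        m=B.mean(0);w,v=np.linalg.eigh(np.cov(B[:,:2].T));d=v[:,1];k=(B[:,:2]-m[:2])@d
        print(n,t,len(B),m.round(),'dir deg',np.degrees(np.arctan2(d[1],d[0])).round(1),'ends',(m[:2]+d*k.min()).round(),(m[:2]+d*k.max()).round(),B[:,2].min().round(),B[:,2].max().round())
    pca(B,'bar');pca(box(510,570,370,430,255,285),'head')
    pca(box(340,480,180,330,130,200),'band');pca(box(340,480,180,330,175,200),'crown')
    pca(box(340,480,150,350,20,60),'cups')
    M=box(400,760,-120,250,60,500)
    print('monitor',M.min(0).round(),M.max(0).round(), 'hi part',[M[M[:,2]>z].min(0).round().tolist()+M[M[:,2]>z].max(0).round().tolist() for z in(100,300)])
    print('tip z250',[atz(c,r["location"],250).round() for r in imaging.mark_of(n,"bar_tip")[:1]],'piv',[atz(c,r["location"],250).round() for r in imaging.mark_of(n,"bar_pivot")[:1]],'crown',[atz(c,r["location"],185).round() for r in imaging.mark_of(n,"crown_top")[:1]],'hs',[atz(c,r["location"],0).round() for r in imaging.mark_of(n,"headset")[:1]],'hanger',[atz(c,r["location"],0).round() for r in imaging.mark_of(n,"hanger")[:1]])
E
```

```text
top bar 442 [450. 364. 256.] dir deg -162.1 ends [511. 384.] [397. 347.] 244.0 267.0
top head 154 [529. 389. 267.] dir deg -163.4 ends [544. 394.] [509. 383.] 255.0 276.0
top band 895 [412. 252. 171.] dir deg 107.4 ends [435. 178.] [384. 341.] 132.0 192.0
top crown 459 [412. 253. 182.] dir deg 105.7 ends [425. 208.] [399. 301.] 175.0 192.0
top cups 68 [390. 263.  44.] dir deg 107.5 ends [424. 155.] [366. 341.] 20.0 60.0
monitor [400.   9.  60.] [759. 250. 475.] hi part [[400.0, 9.0, 101.0, 759.0, 250.0, 475.0], [400.0, 9.0, 301.0, 753.0, 93.0, 475.0]]
tip z250 [array([391., 352., 250.])] piv [array([535., 396., 250.])] crown [array([407., 257., 185.])] hs [] hanger [array([529., 371.,   0.])]
scene bar 463 [444. 368. 253.] dir deg -162.1 ends [510. 389.] [395. 352.] 238.0 264.0
scene head 148 [525. 394. 265.] dir deg 60.2 ends [518. 381.] [532. 406.] 255.0 273.0
scene band 937 [403. 275. 167.] dir deg 103.7 ends [426. 179.] [387. 339.] 130.0 187.0
scene crown 343 [410. 259. 181.] dir deg 105.6 ends [422. 216.] [400. 295.] 175.0 187.0
scene cups 687 [397. 267.  40.] dir deg 106.0 ends [424. 173.] [374. 349.] 20.0 60.0
monitor [400.  12.  60.] [759. 250. 470.] hi part [[400.0, 12.0, 100.0, 759.0, 250.0, 470.0], [400.0, 12.0, 300.0, 755.0, 98.0, 470.0]]
tip z250 [array([395., 347., 250.])] piv [array([536., 394., 250.])] crown [array([410., 256., 185.])] hs [array([414., 258.,   0.])] hanger [array([527., 377.,   0.])]
```

```bash
python3 - <<'E'
from h import *
for n in("top","scene"):
    c=imaging.camera_model(n);P=cloud(c,np.load(n+'_d.npy')).reshape(-1,3)
    for y0 in range(-100,200,50):
        m=(P[:,0]>300)&(P[:,0]<800)&(P[:,1]>y0)&(P[:,1]<y0+50)&(P[:,2]>220)&(P[:,2]<600);Q=P[m]
        if len(Q)>10: print(n,y0,np.percentile(Q,1,axis=0).round(),np.percentile(Q,99,axis=0).round(),len(Q))
s=state();R=Ro.from_euler('xyz',s["eef_rot"]).as_matrix();print(R.round(2))
p=s["tool_pos"]
def go(a,b): print(np.round(R.T@(np.array(b)-a)/1000,3),np.round(np.linalg.norm(np.array(b)-a)/62.5,1)); return b
p=go(p,[300,-400,520]);p=go(p,[420,0,540]);p=go(p,[385,250,540]);p=go(p,[405,405,350])
E
```

```text
top 0 [380.  11. 450.] [745.  50. 473.] 3688
top 50 [390.  50. 296.] [723.  91. 463.] 3198
scene 0 [376.  17. 227.] [741.  50. 469.] 2128
scene 50 [385.  51. 227.] [724.  95. 458.] 10081
[[ 0.92  0.39 -0.  ]
 [ 0.39 -0.92 -0.  ]
 [-0.    0.   -1.  ]]
[ 0.118 -0.089 -0.326] 5.7
[ 0.268 -0.32  -0.02 ] 6.7
[ 0.066 -0.244 -0.   ] 4.0
[ 0.079 -0.135  0.19 ] 3.9
```

```bash
python3 -m handwheel '[[0.01,-0.01,-0.05,0,0],[0.015,-0.012,-0.05,0,0],[0.018,-0.013,-0.052,0,0],[0.018,-0.013,-0.052,0,0],[0.018,-0.013,-0.052,0,0],[0.018,-0.013,-0.052,0,0],[0.018,-0.013,-0.052,0,0]]'
```

```text
clock: 2.58
tool_pos: [298.0, -402.3, 556.0]
eef_rot: [3.141, -0.0, 0.405]
ft_force: [0.5, 0.1, -0.0]
gripper_width: -0.1
grasp_force: 0.0
```

```bash
python3 -m handwheel '[[0.033,-0.04,-0.002,0,0],[0.033,-0.04,-0.002,0,0],[0.033,-0.04,-0.002,0,0],[0.033,-0.04,-0.002,0,0],[0.033,-0.04,-0.002,0,0],[0.033,-0.04,-0.002,0,0],[0.033,-0.04,-0.002,0,0],[0.033,-0.04,-0.002,0,0]]'
```

```text
clock: 3.58
tool_pos: [414.5, -3.5, 570.4]
eef_rot: [3.141, -0.001, 0.405]
ft_force: [0.3, 0.1, 0.2]
gripper_width: 0.1
grasp_force: 0.0
```

```bash
python3 -m handwheel '[[0.013,-0.048,0,0,0],[0.013,-0.048,0,0,0],[0.013,-0.048,0,0,0],[0.013,-0.048,0,0,0],[0.013,-0.048,0,0,0],[0.02,-0.035,0.04,0,0],[0.02,-0.035,0.045,0,0],[0.02,-0.035,0.045,0,0],[0.02,-0.025,0.045,0,0],[0,0,0.045,0,0],[0,0,0,0,0]]'
python3 - <<'E'
from h import *
s=state();p=np.array(s["tool_pos"]);print(p,s["joint_pos"]);R=Ro.from_euler('xyz',s["eef_rot"]).as_matrix()
piv=np.array([528,391])
def P(t,r=105,o=24,z=238):
    d=np.array([-np.cos(t),-np.sin(t)]);tt=np.array([np.sin(t),-np.cos(t)]);return np.r_[piv+r*d-o*tt,z]
W=[P(.31,o=55,z=330),P(.31,o=55),P(.31)]+[P(t) for t in np.arange(.4,1.601,.12)]
for w in W: print(w.round(),(R.T@(w-p)/1000).round(4));p=w
E
```

```text
clock: 4.95
tool_pos: [399.6, 390.3, 345.6]
eef_rot: [3.138, 0.01, 0.405]
ft_force: [-0.2, 0.2, -0.3]
gripper_width: -0.3
grasp_force: 0.0
[399.55239082 390.31409703 345.55176885] [ 6.98141233e-01  2.12624699e-01  1.26557789e+00 -8.53976124e-05
  1.67410595e+00  1.86348208e+00]
[411. 411. 330.] [ 0.0192 -0.0148  0.0153]
[411. 411. 238.] [ 0.0009 -0.0003  0.092 ]
[421. 382. 238.] [-0.003   0.0309  0.0001]
[422. 372. 238.] [-0.0026  0.0093  0.0001]
[425. 360. 238.] [-0.0022  0.0127  0.0001]
[429. 348. 238.] [-0.0006  0.0129  0.    ]
[435. 336. 238.] [0.0009 0.0129 0.    ]
[443. 325. 238.] [0.0024 0.0127 0.    ]
[451. 316. 238.] [ 0.0039  0.0123 -0.    ]
[461. 307. 238.] [ 0.0054  0.0117 -0.    ]
[471. 299. 238.] [ 0.0067  0.011  -0.    ]
[483. 293. 238.] [ 0.008   0.0101 -0.    ]
[495. 289. 238.] [ 0.0092  0.0091 -0.0001]
[507. 285. 238.] [ 0.0102  0.0079 -0.0001]
```

```bash
python3 -m handwheel '[[0.019,-0.015,0.015,0,0],[0,0,0.046,0,0],[0,0,0.046,0,0],[-0.001,0.01,0,0,0],[-0.002,0.021,0,0,0],[-0.0026,0.0093,0,0,0],[-0.0022,0.0127,0,0,0],[-0.0006,0.0129,0,0,0],[0.0009,0.0129,0,0,0],[0.0024,0.0127,0,0,0],[0.0039,0.0123,0,0,0]]'
```

```text
clock: 6.32
tool_pos: [453.9, 316.7, 243.0]
eef_rot: [3.142, 0.0, 0.405]
ft_force: [-0.7, 0.6, -0.6]
gripper_width: 0.3
grasp_force: 0.0
```

```bash
python3 - <<'E'
from h import *
p,d=imaging.get_image("scene");cv2.imwrite('pics/s2.png',cv2.resize(p[150:400,130:430],None,fx=2,fy=2)[...,::-1])
print(state()["ft_force"])
E
```

```text
[ 0.9396799  -0.76155234 -0.53145025]
```

View pics/s2.png

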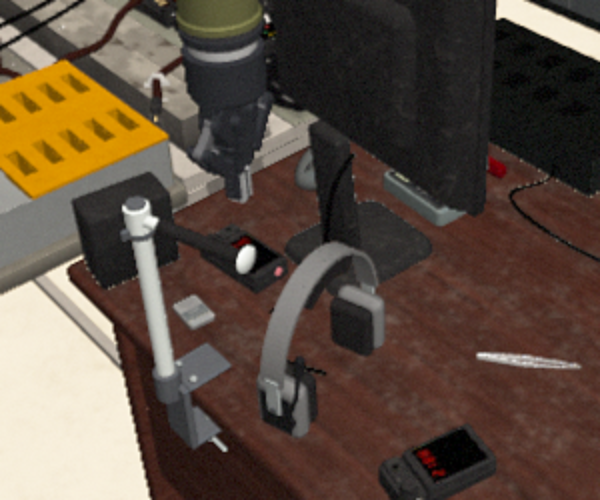

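The bar tip is still at about (252,280) full-frame, so the bar seems unmoved, with the gripper tip beyond it at (250,247). Measuring.

```bash
cat > bar.py <<'E'
from h import *
def meas(n):
    c=imaging.camera_model(n);p,d=imaging.get_image(n);P=cloud(c,d)
    for l in("bar_tip","bar_pivot","crown_top"):
        for r in imaging.mark_of(n,l)[:1]:
            q=r["location"];print(n,l,round(r["conf"],2),np.round(q),atz(c,q,185 if l[0]=='c' else 250).round(),P[int(q[0]),int(q[1])].round())
    return c,p,d,P
E
python3 - <<'E'
from bar import *
s=state();print(s["tool_pos"])
for n in("scene","top"):
    c,p,d,P=meas(n)
    for X in(s["tool_pos"],[528,391,250],[395,348,250],[528,251,250]):
        v=Rm(c).T@(np.array(X)-c["xyz"]);print('proj',X,(c["cy"]-c["fy"]*v[1]/-v[2]).round(),(c["cx"]+c["fx"]*v[0]/-v[2]).round())
    P=P.reshape(-1,3);m=(P[:,2]>240)&(P[:,2]<262)&(P[:,0]>380)&(P[:,0]<560)&(P[:,1]>230)&(P[:,1]<420);print(np.c_[P[m]][::40].round())
E
```

```text
[455.18475211 315.62889525 242.98896633]
scene bar_tip 0.64 [281. 254.] [396. 351. 250.] [397. 353. 252.]
scene bar_pivot 0.8 [257. 198.] [534. 390. 250.] [-273.  778.  921.]
proj [455.18475211 315.62889525 242.98896633] 262.0 251.0
proj [528, 391, 250] 259.0 199.0
proj [395, 348, 250] 280.0 256.0
proj [528, 251, 250] 232.0 255.0
[[521. 383. 259.]
 [512. 380. 253.]
 [497. 384. 259.]
 [517. 394. 247.]
 [487. 384. 257.]
 [472. 368. 254.]
 [472. 378. 254.]
 [467. 377. 251.]
 [461. 376. 249.]
 [458. 376. 246.]
 [420. 357. 256.]
 [425. 365. 252.]
 [427. 367. 247.]
 [407. 362. 251.]
 [399. 361. 246.]]
top bar_tip 0.52 [292. 170.] [390. 356. 250.] [ 420.  586. -794.]
top crown_top 0.77 [282. 220.] [415. 258. 185.] [416. 259. 188.]
proj [455.18475211 315.62889525 242.98896633] 262.0 190.0
proj [528, 391, 250] 227.0 154.0
proj [395, 348, 250] 290.0 174.0
proj [528, 251, 250] 227.0 220.0
[[422. 363. 256.]
 [412. 355. 252.]
 [401. 353. 261.]]
```

```bash
python3 - <<'E'
from h import *
c=imaging.camera_model("scene");p,d=imaging.get_image("scene");P=cloud(c,d);s=state();print(s["tool_pos"])
for r in range(215,275,4): print(r,[P[r,k].round().astype(int).tolist() for k in(244,248,251,254)])
cv2.imwrite('pics/s3.png',cv2.resize(p[200:300,190:300],None,fx=5,fy=5)[...,::-1])
E
```

```text
[453.15843968 317.77047261 243.11368624]
215 [[434, 332, 376], [426, 329, 378], [444, 311, 361], [439, 307, 362]]
219 [[433, 334, 368], [430, 327, 367], [435, 318, 360], [440, 307, 352]]
223 [[433, 335, 360], [431, 328, 358], [435, 319, 351], [440, 308, 343]]
227 [[444, 329, 342], [433, 327, 347], [447, 312, 332], [445, 306, 330]]
231 [[447, 329, 331], [434, 328, 337], [438, 319, 331], [444, 308, 322]]
235 [[431, 339, 335], [436, 327, 326], [435, 321, 324], [447, 306, 310]]
239 [[429, 342, 328], [442, 324, 312], [439, 320, 312], [447, 308, 301]]
243 [[448, 331, 302], [443, 325, 302], [442, 319, 300], [444, 311, 295]]
247 [[450, 331, 291], [441, 327, 295], [443, 319, 290], [441, 313, 287]]
251 [[770, 135, 0], [447, 324, 280], [443, 320, 280], [754, 111, -4]]
255 [[758, 143, -3], [746, 138, 1], [740, 132, 1], [739, 122, -4]]
259 [[741, 155, -2], [734, 147, -2], [726, 142, 0], [720, 136, 0]]
263 [[695, 185, 28], [685, 179, 30], [712, 153, 0], [708, 145, -2]]
267 [[681, 195, 27], [674, 187, 27], [670, 180, 25], [663, 176, 28]]
271 [[665, 207, 30], [658, 198, 29], [655, 191, 27], [651, 185, 26]]
```

View pics/s3.png

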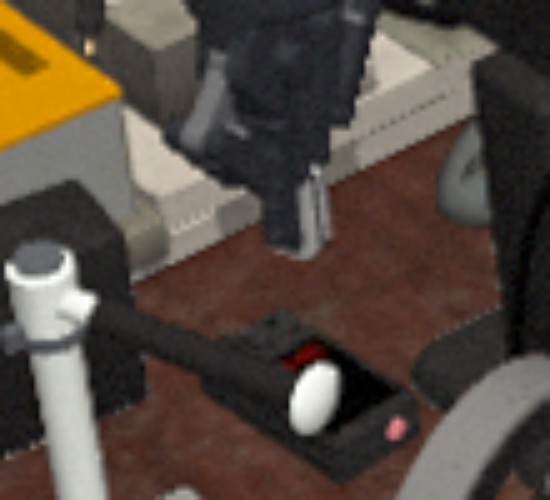

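The camera puts the closed fingertips at z≈277 while the TCP reads 243, with xy in agreement. The fingers passed over the bar, so I go back, lower by 35 mm and push again.

```bash
python3 -m handwheel '[[0,-0.05,-0.01,0,0],[0,-0.053,0,0,0],[0,0,0,0,0],[0,0,0.045,0,0],[0,0,0,0,0],[-0.001,0.01,0,0,0],[-0.002,0.021,0,0,0],[-0.0026,0.0093,0,0,0],[-0.0022,0.0127,0,0,0],[-0.0006,0.0129,0,0,0]]'
python3 - <<'E'
from bar import *
print(state()["ft_force"]);c,p,d,P=meas("scene")
E
```

```text
clock: 8.07
tool_pos: [431.9, 348.2, 209.2]
eef_rot: [-3.14, -0.003, 0.405]
ft_force: [0.6, 3.1, 2.1]
gripper_width: -0.4
grasp_force: 1.8
[0.55222938 3.14926345 2.07183911]
scene bar_tip 0.79 [268. 262.] [417. 315. 250.] [414. 317. 255.]
scene bar_pivot 0.76 [258. 198.] [532. 393. 250.] [520. 400. 261.]
scene crown_top 0.89 [280. 288.] [413. 255. 185.] [415. 254. 186.]
```

```bash
python3 -m handwheel '[[0.0009,0.0129,0,0,0],[0.0024,0.0127,0,0,0],[0.0039,0.0123,0,0,0],[0.0054,0.0117,0,0,0],[0.0067,0.011,0,0,0],[0.008,0.0101,0,0,0],[0.0092,0.0091,0,0,0]]'
python3 - <<'E'
from bar import *
print(state()["ft_force"]);c,p,d,P=meas("scene");c,p,d,P=meas("top")
E
```

```text
clock: 9.15
tool_pos: [496.4, 288.6, 207.8]
eef_rot: [-3.142, 0.001, 0.405]
ft_force: [-3.3, 3.2, -0.5]
gripper_width: -0.3
grasp_force: 1.3
[-3.30451655  3.2065664  -0.46323305]
scene bar_tip 0.87 [236. 260.] [507. 252. 250.] [807.  50.  -5.]
scene bar_pivot 0.82 [259. 198.] [531. 393. 250.] [523. 398. 259.]
scene crown_top 0.66 [281. 290.] [409. 255. 185.] [413. 252. 183.]
top bar_tip 0.69 [216. 363.] [550. -55. 250.] [585. -76.  23.]
top bar_pivot 0.34 [201. 411.] [ 584. -159.  250.] [ 628. -201.    8.]
top crown_top 0.94 [284. 223.] [410. 254. 185.] [391. 187. 688.]
```

```bash
python3 -m handwheel '[[0.0046,0.002,0,0,0],[0.0046,0.002,0,0,0],[0.0046,0.002,0,0,0],[0.0046,0.002,0,0,0],[0,0,0,0,0],[0,0,0,0,0]]'
```

```text
clock: 10.3
tool_pos: [512.8, 288.6, 207.8]
eef_rot: [-3.14, 0.007, 0.405]
ft_force: [-9.2, -1.1, 5.4]
gripper_width: 0.2
grasp_force: 4.8
```

```bash
python3 -m handwheel '[[0.002,0.001,0,0,0],[0,0,0,0,0]]'
python3 - <<'E'
from bar import *
print(state()["ft_force"]);c,p,d,P=meas("scene")
P=P.reshape(-1,3);m=(P[:,2]>240)&(P[:,2]<262)&(P[:,0]>490)&(P[:,0]<560)&(P[:,1]>230)&(P[:,1]<375);print(P[m][::25].round())
E
```

```text
clock: 10.55
tool_pos: [512.9, 288.5, 207.7]
eef_rot: [-3.139, 0.01, 0.405]
ft_force: [-14.5, -1.3, 7.1]
gripper_width: -0.1
grasp_force: 6.9
[-14.51793882  -1.31903051   7.08641465]
scene bar_tip 0.94 [231. 255.] [528. 249. 250.] [520. 255. 258.]
scene bar_pivot 0.85 [260. 199.] [525. 393. 250.] [519. 396. 257.]
scene crown_top 0.58 [278. 288.] [416. 252. 185.] [419. 251. 184.]
[[529. 256. 261.]
 [524. 263. 254.]
 [536. 299. 255.]
 [504. 285. 260.]
 [526. 312. 256.]
 [529. 310. 251.]
 [527. 318. 254.]
 [528. 332. 257.]
 [530. 341. 258.]
 [537. 342. 253.]
 [529. 342. 255.]
 [525. 331. 248.]
 [529. 355. 253.]
 [524. 342. 247.]
 [523. 361. 252.]
 [526. 374. 249.]]
```

```bash
python3 -m handwheel '[[-0.037,-0.0157,0,0,0],[-0.037,0.003,-0.03,0,0.3],[-0.037,0.003,0,0,0.6],[0,0,0,-0.1806,0.8],[0,0,0,-0.1806,0.8],[0,0,0,-0.1806,0.8],[0,0,0,-0.1806,0.8],[0,0,0,-0.1806,0.8],[0,0,0,-0.1806,0.8],[0,0,0,-0.1806,0.8],[0,0,0,-0.1806,0.8],[0,0,0,0,0.8],[0,0,0,0,0.8]]'
python3 - <<'E'
from bar import *
s=state();print(s["tool_pos"],s["eef_rot"])
c,p,d,P=meas("scene");cv2.imwrite('pics/s4.png',cv2.resize(p[170:370,170:400],None,fx=3,fy=3)[...,::-1])
for n in("scene","top"):
    c=imaging.camera_model(n);P=cloud(c,imaging.get_image(n)[1]).reshape(-1,3)
    m=(P[:,0]>340)&(P[:,0]<480)&(P[:,1]>180)&(P[:,1]<330)&(P[:,2]>150)&(P[:,2]<192);print(n,m.sum(),P[m].mean(0))
c,p,d,P=meas("wrist");cv2.imwrite('pics/w4.png',p[...,::-1])
E
```

```text
clock: 12.38
tool_pos: [413.2, 254.5, 238.3]
eef_rot: [3.14, -0.0, 1.846]
ft_force: [-0.1, -0.6, -0.8]
gripper_width: 68.3
grasp_force: 0.0
[413.20062779 254.45134481 238.27181035] [ 3.14043734e+00 -2.45282710e-04  1.84648958e+00]
scene bar_tip 0.56 [233. 258.] [519. 248. 250.] [899.  -6. -69.]
scene bar_pivot 0.91 [258. 196.] [534. 395. 250.] [522. 401. 261.]
scene crown_top 0.88 [279. 290.] [412. 252. 185.] [415. 251. 184.]
scene 816 [404.47463633 269.1682244  171.23082669]
top 312 [424.19470836 210.55386442 170.33679167]
wrist bar_tip 0.95 [330. 527.] [533. 251. 250.] [523. 256. 261.]
wrist crown_top 0.62 [236. 317.] [413. 253. 185.] [412. 253. 185.]
```

View pics/s4.png

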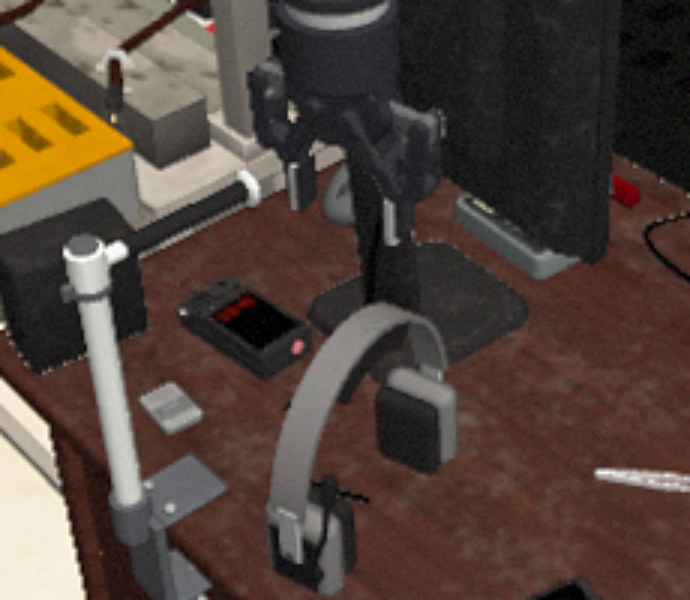

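View pics/w4.png

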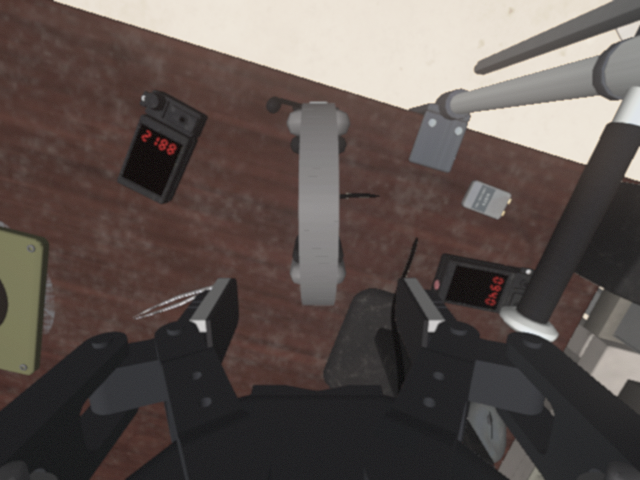

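The scene view shows the gripper open above the crown (near crop (395,310)) with the bar fully out. In the wrist view the band is vertical at column 318, centred between the pads at 215 and 425. Next I measure the actual fingertip heights.

```bash
python3 - <<'E'
from h import *
s=state();c=imaging.camera_model("wrist");p,d=imaging.get_image("wrist");P=cloud(c,d)
print(s["tool_pos"],np.round(c["xyz"]))
for r in range(275,345,8): print(r,[P[r,k].round().astype(int).tolist() for k in(205,215,228,410,424,436)])
c=imaging.camera_model("scene");p,d=imaging.get_image("scene");P=cloud(c,d)
for r in range(218,256,4): print(r,[P[r,k].round().astype(int).tolist() for k in(267,269,300,302)])
E
```

```text
[412.51403983 254.19541548 238.12837494] [393. 320. 417.]
275 [[302, 107, -1], [314, 110, -2], [331, 116, 1], [393, 320, 417], [578, 186, -1], [590, 192, 5]]
283 [[304, 96, 0], [370, 253, 291], [375, 255, 292], [445, 275, 291], [581, 176, 0], [590, 185, 13]]
291 [[367, 248, 290], [372, 254, 299], [376, 254, 295], [443, 274, 299], [448, 276, 299], [592, 176, 17]]
299 [[370, 253, 304], [374, 254, 305], [377, 251, 297], [442, 273, 304], [446, 275, 305], [454, 273, 297]]
307 [[372, 254, 310], [376, 255, 311], [378, 248, 298], [443, 271, 305], [445, 274, 310], [453, 272, 303]]
315 [[374, 254, 316], [377, 254, 315], [379, 245, 299], [444, 267, 304], [443, 274, 316], [447, 276, 317]]
323 [[375, 254, 320], [377, 251, 315], [380, 242, 299], [444, 265, 306], [442, 273, 320], [446, 274, 319]]
331 [[376, 251, 319], [378, 249, 316], [381, 239, 300], [445, 263, 307], [444, 270, 318], [442, 276, 328]]
339 [[376, 248, 320], [379, 246, 316], [381, 236, 300], [446, 259, 306], [444, 268, 319], [441, 275, 332]]
218 [[439, 278, 342], [434, 277, 344], [387, 237, 348], [382, 235, 350]]
222 [[442, 276, 330], [447, 268, 323], [378, 244, 347], [377, 240, 345]]
226 [[444, 276, 319], [444, 271, 317], [539, 113, 194], [382, 237, 332]]
230 [[447, 275, 307], [441, 274, 310], [369, 253, 336], [370, 247, 333]]
234 [[447, 275, 298], [442, 274, 300], [367, 255, 329], [364, 253, 330]]
238 [[445, 278, 290], [440, 276, 292], [369, 254, 318], [368, 249, 316]]
242 [[759, 60, 0], [761, 52, -6], [371, 252, 307], [369, 249, 306]]
246 [[747, 69, -4], [745, 64, -5], [371, 253, 297], [367, 251, 298]]
250 [[729, 83, -1], [725, 79, -1], [371, 253, 287], [373, 247, 283]]
254 [[713, 96, 1], [710, 91, 0], [-273, 778, 921], [538, 111, 108]]
```

Open tips are at about 285 for a reading of 238. The fingers therefore end about 34 mm short of the stated TCP (shut), plus up to 13 mm when open. I want the closed tips near z 169, which means a reading of about 131.

```bash
python3 -m handwheel '[[0,0,0.035,0,0.8],[0,0,0.035,0,0.8],[0,0,0.022,0,0.8],[0,0,0.015,0,0.8],[0,0,0,0,0.8],[0,0,0,0,0.35],[0,0,0,0,0.35],[0,0,0,0,0.35]]' 50
python3 - <<'E'
from h import *
s=state();c=imaging.camera_model("wrist");p,d=imaging.get_image("wrist");P=cloud(c,d)
print(s["tool_pos"],s["gripper_width"]);cv2.imwrite('pics/w5.png',p[...,::-1])
E
```

```text
clock: 13.98
tool_pos: [413.0, 254.4, 131.8]
eef_rot: [3.14, -0.0, 1.85]
ft_force: [0.2, 0.6, -0.2]
gripper_width: 30.1
grasp_force: 0.0
[412.97297273 254.41678009 131.79208629] 30.132995734913
```

View pics/w5.png

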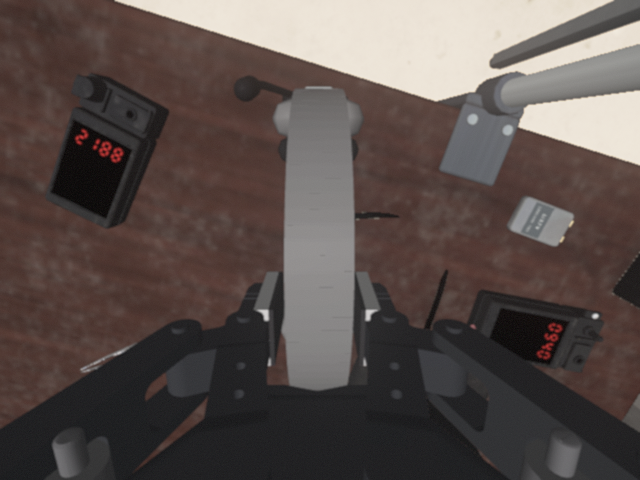

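The wrist view shows the band (columns 285–355) squarely between the pads at rows 270–360. Closing and test-lifting.

```bash
python3 -m handwheel '[[0,0,0,0,0],[0,0,0,0,0],[0,0,0,0,0],[0,0,0,0,0],[0,0,-0.01,0,0],[0,0,-0.02,0,0],[0,0,0,0,0],[0,0,0,0,0]]' 50
python3 - <<'E'
from h import *
s=state();print(s["tool_pos"],s["gripper_width"])
c=imaging.camera_model("scene");p,d=imaging.get_image("scene");P=cloud(c,d)
print([ (r["location"],P[int(r["location"][0]),int(r["location"][1])].round()) for l in("crown_top","headset") for r in imaging.mark_of("scene",l)[:1]])
cv2.imwrite('pics/s6.png',cv2.resize(p[190:390,190:400],None,fx=3,fy=3)[...,::-1])
E
```

```text
clock: 15.02
tool_pos: [411.7, 253.8, 160.4]
eef_rot: [-3.14, 0.0, 1.85]
ft_force: [-0.2, 0.6, -2.1]
gripper_width: 26.8
grasp_force: 50.7
[411.70623814 253.82732945 160.44708316] 26.845859005258365
[([270.6, 288.6], array([414., 253., 211.])), ([331.0, 290.9], array([441., 238.,  -2.]))]
```

View pics/s6.png

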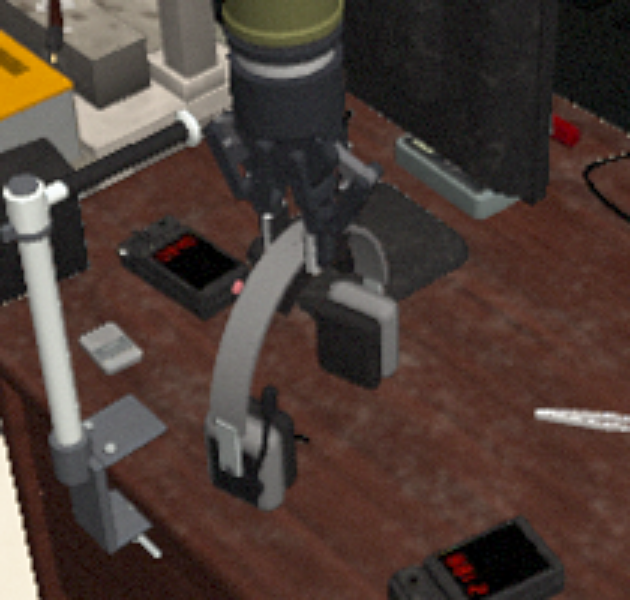

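Held and lifted: crown now at about 213 with the tips 15–20 mm below it, and the headset upright. Raising, turning, then carrying over the bar.

```bash
python3 -m handwheel '[[0,0,-0.02,0,0],[0,0,-0.035,0,0],[0,0,-0.035,0,0],[0,0,-0.035,0,0],[0,0,-0.035,0,0],[0,0,-0.035,0,0],[0,0,-0.035,0,0],[0,0,-0.02,0,0],[0,0,-0.01,0,0]]' && python3 -m handwheel '[[0,0,0,-0.06,0],[0,0,0,-0.11,0],[0,0,0,-0.11,0],[0,0,0,-0.11,0],[0,0,0,-0.11,0],[0,0,0,-0.11,0],[0,0,0,-0.11,0],[0,0,0,-0.11,0],[0,0,0,-0.11,0],[0,0,0,-0.11,0],[0,0,0,-0.11,0],[0,0,0,-0.11,0],[0,0,0,-0.022,0],[0,0,0,0,0],[0,0,0,0,0]]'
```

```text
clock: 16.3
tool_pos: [412.6, 254.3, 421.7]
eef_rot: [3.141, -0.0, 1.85]
ft_force: [-0.2, 0.0, -2.8]
gripper_width: 26.5
grasp_force: 50.8
clock: 18.18
tool_pos: [412.4, 254.1, 420.8]
eef_rot: [-3.141, -0.0, 3.141]
ft_force: [-1.1, -0.5, -2.5]
gripper_width: 27.0
grasp_force: 50.7
```

```bash
python3 -m handwheel '[[-0.01,0.005,0,0,0],[-0.02,0.01,0,0,0],[-0.02,0.01,0,0,0],[-0.02,0.01,0,0,0],[-0.02,0.01,0,0,0],[-0.018,0.01,0,0,0],[-0.01,0.005,0,0,0],[0,0,0,0,0],[0,0,0,0,0],[0,0,0,0,0]]'
python3 - <<'E'
from bar import *
s=state();print(s["tool_pos"],s["gripper_width"])
for n in("scene","wrist","top"):
    c,p,d,P=meas(n)
    for r in imaging.mark_of(n,"crown_top")[:1]: print('crown',atz(c,r["location"],474).round())
    if n=="scene": cv2.imwrite('pics/s7.png',cv2.resize(p[130:350,150:360],None,fx=2.7,fy=2.7)[...,::-1])
    P=P.reshape(-1,3);m=(P[:,2]>244)&(P[:,2]<262)&(P[:,0]>490)&(P[:,0]<570)&(P[:,1]>262)&(P[:,1]<365);print(n,m.sum(),P[m].mean(0).round())
E
```

```text
clock: 19.42
tool_pos: [529.9, 313.9, 421.6]
eef_rot: [3.141, 0.0, -3.142]
ft_force: [0.1, -0.0, -1.6]
gripper_width: 26.8
grasp_force: 50.7
[529.89104161 313.91221934 421.6405178 ] 26.815167525651376
scene bar_tip 0.25 [340. 219.] [311. 487. 250.] [519. 384.  14.]
scene bar_pivot 0.8 [259. 198.] [530. 394. 250.] [519. 401. 260.]
scene crown_top 0.58 [144. 219.] [1066.   -3.  185.] [542. 304. 473.]
crown [540. 304. 474.]
scene 181 [527. 337. 253.]
wrist bar_tip 0.89 [202. 256.] [530. 251. 250.] [527. 252. 259.]
wrist bar_pivot 0.61 [203. 392.] [531. 392. 250.] [527. 387. 271.]
wrist crown_top 0.67 [309. 317.] [688. 315. 185.] [530. 314. 474.]
crown [531. 314. 474.]
wrist 467 [530. 310. 255.]
top bar_tip 0.51 [228. 220.] [525. 253. 250.] [525. 252. 259.]
top bar_pivot 0.7 [224. 154.] [536. 393. 250.] [535. 389. 271.]
top crown_top 0.56 [211. 167.] [573. 380. 185.] [469. 232. 844.]
crown [527. 315. 474.]
top 148 [530. 286. 256.]
```

View pics/s7.png

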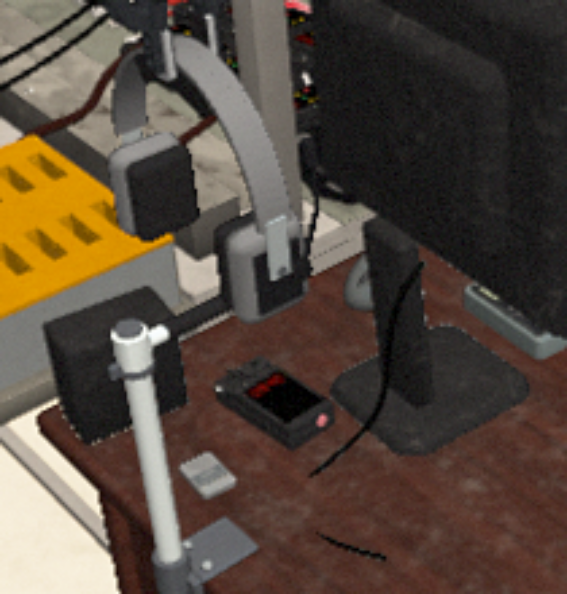

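The headset is upright with cups on both sides of the bar, and crown and bar are both at x≈530. The total lowering is about 190 mm.

```bash
python3 -m handwheel '[[0,0,0.012,0,0],[0,0,0.02,0,0],[0,0,0.02,0,0],[0,0,0.02,0,0],[0,0,0.02,0,0],[0,0,0.02,0,0],[0,0,0.02,0,0],[0,0,0.02,0,0],[0,0,0.015,0,0],[0,0,0.008,0,0],[0,0,0,0,0],[0,0,0,0,0]]' && python3 -m handwheel '[[0,0,0.003,0,0],[0,0,0.003,0,0],[0,0,0.003,0,0],[0,0,0,0,0]]'
```

```text
clock: 21.68
tool_pos: [531.0, 314.5, 246.9]
eef_rot: [3.141, 0.001, -3.142]
ft_force: [0.7, 0.3, -2.9]
gripper_width: 26.7
grasp_force: 50.7
clock: 22.18
tool_pos: [530.2, 314.1, 236.7]
eef_rot: [-3.141, -0.001, -3.142]
ft_force: [0.1, 1.1, -2.0]
gripper_width: 26.8
grasp_force: 50.7
```

```bash
python3 -m handwheel '[[0,0,0.002,0,0],[0,0,0.001,0,0],[0,0,0,0,0]]' && python3 -m handwheel '[[0,0,0.001,0,0],[0,0,0.001,0,0],[0,0,0,0,0]]'
```

```text
clock: 22.55
tool_pos: [530.5, 314.2, 234.0]
eef_rot: [-3.142, -0.0, -3.142]
ft_force: [-0.0, -0.1, -3.1]
gripper_width: 26.7
grasp_force: 50.7
clock: 22.92
tool_pos: [530.4, 314.2, 232.0]
eef_rot: [-3.141, -0.0, -3.142]
ft_force: [-0.2, 0.0, -2.1]
gripper_width: 26.5
grasp_force: 50.7
```

```bash
python3 -m handwheel '[[0,0,0.001,0,0],[0,0,0.0005,0,0],[0,0,0,0,0]]' && python3 -m handwheel '[[0,0,0.001,0,0],[0,0,0,0,0]]'
```

```text
clock: 23.3
tool_pos: [530.5, 314.2, 230.8]
eef_rot: [3.141, 0.0, 3.142]
ft_force: [-0.0, -0.1, -1.9]
gripper_width: 27.1
grasp_force: 50.9
clock: 23.55
tool_pos: [530.6, 314.2, 230.6]
eef_rot: [3.141, 0.001, -3.142]
ft_force: [-2.7, -1.0, 4.8]
gripper_width: 26.9
grasp_force: 51.5
```

```bash
python3 -m handwheel '[[0,0,0,0,0],[0,0,0,0,0],[0,0,0,0,0.35],[0,0,0,0,0.4],[0,0,0,0,0.5],[0,0,0,0,0.55],[0,0,0,0,0.55]]' 20
python3 - <<'E'
from bar import *
c,p,d,P=meas("wrist")
for r in imaging.mark_of("wrist","crown_top")[:1]: print('crown',atz(c,r["location"],284).round())
cv2.imwrite('pics/w8.png',p[...,::-1])
E
```

```text
clock: 24.42
tool_pos: [530.5, 314.2, 229.5]
eef_rot: [-3.142, -0.0, 3.142]
ft_force: [-0.2, 0.2, -0.2]
gripper_width: 46.5
grasp_force: 0.0
wrist bar_tip 0.94 [279. 193.] [532. 252. 250.] [526. 256. 262.]
wrist bar_pivot 0.97 [282. 470.] [533. 391. 250.] [525. 382. 268.]
wrist crown_top 0.64 [312. 318.] [586. 315. 185.] [531. 314. 284.]
crown [531. 314. 284.]
```

View pics/w8.png

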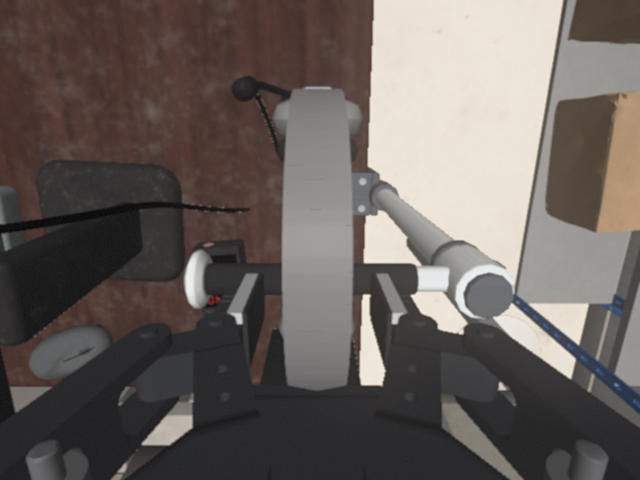

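The wrist view shows the band (columns 283–353) square across the bar at row 280, pads open and clear of it, crown at (531,314,284). Withdrawing straight up.

```bash
python3 -m handwheel '[[0,0,-0.01,0,0.55],[0,0,-0.02,0,0.55],[0,0,-0.03,0,0.55],[0,0,-0.04,0,0.55],[0,0,-0.04,0,0.55],[0,0,-0.04,0,0.55],[0,0,0,0,0.55],[0,0,0,0,0.55],[0,0,0,0,0.55],[0,0,0,0,0.55]]'
python3 - <<'E'
from bar import *
meas("wrist");c,p,d,P=meas("scene")
cv2.imwrite('pics/s9.png',cv2.resize(p[170:370,150:360],None,fx=2.8,fy=2.8)[...,::-1])
E
```

```text
clock: 25.92
tool_pos: [530.1, 313.9, 408.2]
eef_rot: [-3.14, -0.002, -3.142]
ft_force: [0.7, -0.2, -0.2]
gripper_width: 47.3
grasp_force: 0.0
wrist bar_tip 0.91 [204. 254.] [529. 251. 250.] [527. 252. 259.]
wrist bar_pivot 0.77 [209. 392.] [534. 389. 250.] [528. 384. 271.]
wrist crown_top 0.8 [213. 315.] [552. 312. 185.] [529. 312. 284.]
scene bar_tip 0.95 [231. 254.] [530. 252. 250.] [520. 260. 260.]
scene bar_pivot 0.73 [260. 196.] [530. 398. 250.] [522. 401. 259.]
scene crown_top 0.89 [228. 228.] [661. 238. 185.] [540. 308. 281.]
```

View pics/s9.png

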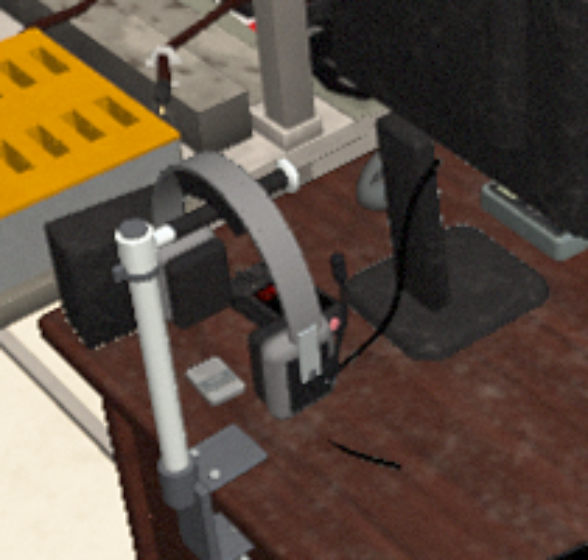

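The headset hangs upright across the fully swung-out bar, one cup on each side, and the gripper is clear. I let it settle, then hand in.

```bash
python3 -m handwheel '[[0,0,0,0,0.55],[0,0,0,0,0.55],[0,0,0,0,0.55],[0,0,0,0,0.55],[0,0,0,0,0.55],[0,0,0,0,0.55],[0,0,0,0,0.55],[0,0,0,0,0.55],[0,0,0,0,0.55],[0,0,0,0,0.55],[0,0,0,0,0.55],[0,0,0,0,0.55]]'
python3 -c "
from bar import *
meas('wrist'); print(order.close_job())"
```

```text
clock: 27.82
tool_pos: [530.5, 314.2, 409.6]
eef_rot: [3.142, 0.0, -3.142]
ft_force: [-0.4, 0.1, -0.3]
gripper_width: 47.1
grasp_force: 0.0
wrist bar_tip 0.76 [204. 254.] [530. 251. 250.] [527. 254. 263.]
wrist bar_pivot 0.75 [206. 390.] [532. 387. 250.] [528. 382. 270.]
wrist crown_top 0.57 [212. 318.] [553. 315. 185.] [531. 314. 283.]
the job is handed in; nothing more can be done
None
```

The hanger arm is out at its stop, the headset hangs square and still over the sleeve with the robot clear of it, and the job was handed in at about 28 s; no verdict was returned.

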